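# Start a coach screw in the wiring box's lug

### The arm

A 6-joint arm with a two-finger parallel gripper is mounted at the origin on the work surface. World frame = base frame: x ahead of the robot, y to its left, z up, the work surface at z = 0. Lengths are in m, angles in degrees, forces in N, time in s.
With the tool pointing down it reaches from about 0.375 to 0.75 m from the base axis. Payload 9 kg.
Tool frame: the origin (TCP) lies at the centre of the arm's flange, where the gripper is bolted on; the fingertips stand 173 mm ahead of it and the grasp point (between the pads) lies 155 mm ahead of it (arm.tip_extent is the distance from the TCP to the fingertips, in m); z points along the fingers, y is the line along which they close (so a half turn about z gives the same grasp; the last joint's range is limited). The gripper opens to 85 mm and grips with 20 to 120 N. Pads are 22 mm wide; open, the fingers measure 114 mm over their backs; the gripper's body (76 mm by 85 mm) begins 54 mm behind the grasp point. The pads swing forward as they close: fully open they stand 13 mm farther back than shut.
Start: joints at [-76.816, 5.964, 5.575, 89.605, 0, 77.527], TCP at [0.26, -0.541, 0.405] pointing down, gripper open.
Joint ranges: [-171.21, 171.21], [-48.23, 106.86], [-62.78, 66.21], [-105.2, 120.99], [-86.42, 89.51], [-180, 180]. Speed limits (degrees/s): [127.2, 127.2, 147.25, 180, 180, 180].

### API

Orientations are given as [roll, pitch, yaw] about the fixed x, y, z axes, in that order (R = Rz(yaw) Ry(pitch) Rx(roll)).
In Python, from plant import arm gives the robot as it stands. The module is installed in compiled form; this text tells all that it offers.
- The arm moves only by the tool send_rows, never from a script. Its argument "moves" is a list of rows, each an object of numbers: "x", "y", "z": the shift along the tool's x, y, z in m; "ax", "ay", "az": the turn, a rotation vector about the tool's x, y, z in degrees; "gripper": the opening in per cent of the stroke, from 0 (shut) to 100 (fully open). A call has 1 to 8 rows; each row shifts and turns the commanded pose from where the row before left it, along the tool's axes as they then stand; what a row does not reach is not made up. A row lasts 1/8 s, in which the tool goes at most 62.5 mm and 10.7 degrees, less where a joint would pass 70% of its speed; a pose out of reach is approached as far as the arm can. A call is refused whole if a number of a shift passes 0.0625 or a number of a turn 10.7, either way. A call with a gripper value outside its range is refused whole. The fingers move at their own pace and stop on an object; the grip force is fixed at half the most. Time passes only in rows, so rows that do not move let the fingers close. It gives the time, the measured TCP pose, the force, the opening and the grip force at its end, in the units of the state.
- arm.observe(): the state, without advancing time (a new reading comes with each control period).
- arm.snapshot(name): name is "scene" or "top" or "wrist"; returns the picture (384x512x3 uint8, red, green, blue); there is no depth.
- arm.camera_model(name): a dict with "fx", "fy", "cx", "cy" (pixels), "R" (3x3) and "t" (3): a world point X has camera coordinates R X + t; the wrist camera has in their place "mount" (4x4, takes a point from camera to tool coordinates, whose origin is the TCP and whose axes are the flange's). Camera axes: x right, y down, z forward; pixel columns grow to the right and rows downward; lengths in m; the calibration is good to about 2 mm. A picture is of the moment at which its call begins: read the wrist's pose just before it. camera_model takes no time and is no camera call.
- arm.sign_off(): hands the job in; it is judged then, once.
The state is a dict: "t": time; "joint_pos": joint angles; "qvel": joint speeds; "tau": joint torques, N m; "tcp_pos": TCP position; "ee_rot": TCP orientation; "force": force on the tool from outside, world axes, zero at the start; "wrist_torque": the same for the moment, N m; "grip_width": finger opening in m; "gripper_force": force on a finger pad.
Only numpy, scipy, OpenCV 4.12 (cv2) and the standard library are available. Lean on these libraries where they do the work, as an engineer would, in place of code of your own. Each camera call takes 0.05 s, during which the arm holds its last target. There are 200 camera calls.

### The job

Take the orange socket driver from its blue stand, fit it over the square head of the brass screw standing in the wiring box's lug, and start the screw: press down firmly and steadily (about 14 N, never more than 24 N on the screw) while turning clockwise until it has cut at least a third of a turn of thread into the wood. Then stand the driver back upright in its stand, leaving the loose can, tape roll and spare box where they are.

Things in the scene. Friction and masses are not known exactly. Their poses are not given: they have to be found in the camera images.
- board: Fixed plywood board, 200 x 240 x 18 mm, lying on the bench, carrying a galvanised open wiring box (100 along x, 70 along y, walls up to 60 mm above the bench) with a steel lug on each side along y. Origin: centre of the board's underside. The screw to start is on the +y lug, 74 mm from the board's centre along +y; its steel twin on the -y lug is already home and is left alone.
- screw: Brass self-tapping coach screw standing upright in its pilot hole in the +y lug. Origin: centre of the head's top face, about 51 mm above the bench at the start; z up, x and y square to the head's faces (yaw repeats every 90 degrees). Square head 16 x 16 mm, 10 mm high, 20 mm clear of the lug. It cannot tip and turns easily (0.01 N m). Turn it with the driver, not the fingers.
- pilot_hole (a point): Mouth of the pilot hole on the lug's upper face, on the screw's axis, 21 mm above the bench. The screw sticks lightly in it (1.5 N): pushed, it first slips down freely by 0 to 5 mm (different every time, not measured) until its tip meets the wood; from there the push grows by about 5 N per mm. More than 24 N from the driver ruins the hole.
- thread (a joint): Thread cut so far, rad: 0 at the start, at most 6.2; a third of a turn is 2.1. Grows only while the screw turns clockwise (seen from above) under a push of about 11 N or more, taking about 0.06 N m; the screw then sinks 5 mm per turn, so the push falls off unless the driver follows it down. Under about 6 N the screw spins in place and cuts nothing.
- driver: The socket driver (0.16 kg): same axes as driver_grip. Origin at the centre of the socket's mouth, its lower end; z along the shaft to the handle.
- driver_grip (a point): Centre of the orange handle, a square bar 28 x 28 mm and 55 mm long, 102.5 mm above the socket's mouth; x and y square to the handle's faces. The driver is 133 mm long: black-steel socket (33 mm across the flared mouth, 18 mm high), 12 mm round shaft, handle. The driver starts standing upright in the stand.
- driver_mouth (a point): Centre of the socket's mouth (the driver's lower end). The square socket is 19 x 19 mm inside, 12 mm deep, its walls parallel to the handle's faces, with a flared lead-in over the lowest 5 mm; when fully on, the mouth is 12 mm below the top of the screw's head. It has about 12 degrees of play either way on the head.
- stand: Fixed round blue cup, 62 mm outside, 54 mm inside, 30 mm high, that holds the driver mouth down. Origin: centre of its underside, on the bench.
- stand_floor (a point): Centre of the cup's inner floor, 5 mm above the bench, on which the driver's mouth rests.
- spray_can_mid (a point): Centre of a loose black and red can with a white lid, 52 mm diameter, 110 mm high. Bystander.
- tape_roll_mid (a point): Centre of a loose green tape roll lying flat, 90 mm diameter, 25 mm high. Bystander.
- spare_box_mid (a point): Centre of a loose open steel box, 85 x 110 x 40 mm. Bystander.
Mind the look-alikes: they are no part of the job. Of the things that look like the driver, the smaller one is meant. What is shaped like the stand but purple is not meant.

How it is judged (in metres and radians):
On the way, in this order (a step that is already met when the one before it is completed fails the run):
1. the driver is lifted out of its stand (z of driver_mouth in the frame of stand_floor above 0.035 m), for 0.1 s.
2. the driver's socket is fitted over the screw's head (horizontal distance between driver_mouth and screw below 0.006 m and z of driver_mouth in the frame of screw below -0.008 m), for 0.1 s.
3. at least a third of a turn of thread has been cut (value of joint thread above 2 rad), for 0.1 s.
At the end, for the whole second after the job is handed in: The thread is cut by at least 2.0 rad (about a third of a turn), and the driver stands at rest in the stand: its mouth within 12 mm of the centre of the cup's floor and less than 8 mm above it, upright within 0.2 rad (value of joint thread above 2 rad and horizontal distance between driver_mouth and stand_floor below 0.012 m and z of driver_mouth in the frame of stand_floor below 0.008 m and angle between driver_grip's own z axis and vertical below 0.2 rad and linear speed of driver below 0.02 m/s); the robot touches nothing.
It fails at once if the driver presses on the screw with more than 24 N (contact force between driver and screw above 24 N).
It fails at once if the screw is worked with the fingers instead of the driver (contact force between the fingers and screw above 1 N).
It fails at once if the can is knocked or moved more than 30 mm (distance of spray_can_mid from where it was at the start of the episode above 0.03 m).
It fails at once if the tape roll is knocked or moved more than 30 mm (distance of tape_roll_mid from where it was at the start of the episode above 0.03 m).
It fails at once if the spare box is knocked or moved more than 30 mm (distance of spare_box_mid from where it was at the start of the episode above 0.03 m).
It also fails if it takes over 58 s, if anything falls off the work surface, if the arm or the gripper's body presses on something with over 40 N, if the wrist force passes 120 N, or if a joint passes its speed limit or range.

## Working session

There is one attempt and no reset: what is moved stays moved. The work goes in short steps, Python scripts to look and compute and a tool call to move; the robot and the scene stay as the last step left them, time stands still between calls to the robot, and variables do not carry over. Pictures are saved under pics/ and viewed, at most 10 in all, crops included, and the job is handed in when it is done.

Besides the shell and the picture viewer there is one more tool, called after "Emit:" as name([rows], argument=value, ...), one row to a line, values as JSON. send_rows: Moves the arm, as the interface text tells. Its arguments: {"type":"object","properties":{"moves":{"type":"array","items":{"type":"object","properties":{"x":{"type":"number"},"y":{"type":"number"},"z":{"type":"number"},"ax":{"type":"number"},"ay":{"type":"number"},"az":{"type":"number"},"gripper":{"type":"number"}}}}},"required":["moves"]}

```bash
mkdir -p pics
python3 - <<'E'
from plant import arm
import cv2,numpy as np
s=arm.observe();print(s)
for n in("scene","top"):
    cv2.imwrite(f"pics/{n}0.png",arm.snapshot(n)[:,:,::-1]);print(n,arm.camera_model(n))
print(arm.camera_model("wrist"),arm.tip_extent)
a=cv2.imread("pics/top0.png");cv2.imwrite("pics/top0b.png",cv2.resize(a,(800,600)))
E
```

```text
{'t': 0.0, 'joint_pos': array([-7.68182487e+01,  5.99834243e+00,  5.52738790e+00,  8.96043433e+01,
        3.82687342e-04,  7.75279628e+01]), 'qvel': array([-0.05235707,  0.0073156 , -0.01722103, -0.05262119, -0.02490173,
       -0.08662132]), 'tau': array([-2.40217241e-04, -5.56930590e+01,  5.03649867e+01,  1.69536530e-02,
       -3.62407300e-04,  8.60058904e-07]), 'tcp_pos': array([ 0.25975608, -0.54074126,  0.40392815]), 'ee_rot': array([-1.79926562e+02, -1.66352130e-02,  2.56537775e+01]), 'force': array([-0.07730945, -0.40619563,  0.3203741 ]), 'wrist_torque': array([ 0.00651763,  0.00266928, -0.0173178 ]), 'gripper_force': 0.0, 'grip_width': 0.08577895180363565}
scene {'fx': 385.1501871954956, 'fy': 385.1501871954956, 'cx': 256.5749512272852, 'cy': 195.84249814802303, 'R': array([[ 0.75776171,  0.65251295, -0.00490275],
       [ 0.55570858, -0.64924483, -0.51929676],
       [-0.34203095,  0.3907787 , -0.85457992]]), 't': array([-0.37967883, -0.27779708,  1.31170671])}
top {'fx': 356.29970644040577, 'fy': 356.29970644040577, 'cx': 248.74286262454004, 'cy': 191.49082302205036, 'R': array([[-0.02759967, -0.99952021,  0.0140572 ],
       [-0.9980516 ,  0.02676646, -0.05636104],
       [ 0.05595774, -0.01558536, -0.99831149]]), 't': array([-0.0349231 ,  0.55385573,  1.12868738])}
{'fx': 316.3263453862071, 'fy': 316.3263453862071, 'cx': 252.91504439640556, 'cy': 191.99977040192962, 'mount': array([[-1.11675326e-04, -9.44591439e-01, -3.28248383e-01,
         8.50184782e-02],
       [ 9.99999988e-01, -6.93115216e-05, -1.40760038e-04,
        -1.23538588e-03],
       [ 1.10209332e-04, -3.28248394e-01,  9.44591435e-01,
         3.17547406e-02],
       [ 0.00000000e+00,  0.00000000e+00,  0.00000000e+00,
         1.00000000e+00]])} 0.1734
```

View pics/top0b.png

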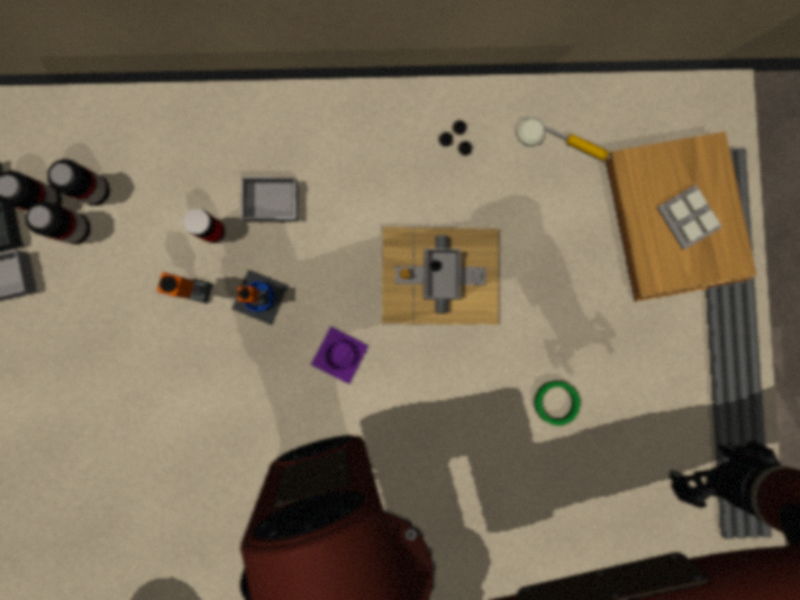

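View pics/scene0.png

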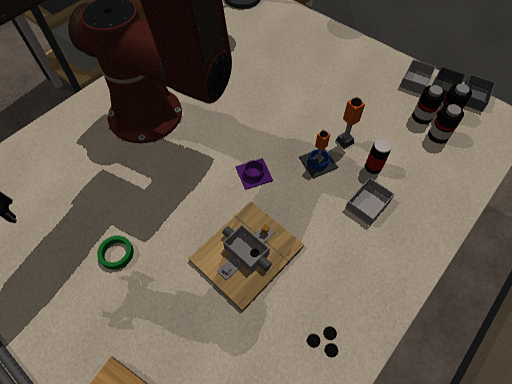

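The top view shows the driver in the blue stand at about (262,296)/1.5625 and the screw at about (405,273)/1.5625. The larger look-alike stands to its left, at about (170,285)/1.5625. The scene view agrees: stand (319,160), screw (265,231).

```bash
cat > h.py <<'E'
from plant import arm
import numpy as np,cv2
from scipy.spatial.transform import Rotation as Ro
def ray(name,u,v,z,s=None):
    c=arm.camera_model(name);d=np.array([(u-c['cx'])/c['fx'],(v-c['cy'])/c['fy'],1])
    if name!='wrist':
        o=-c['R'].T@c['t'];d=c['R'].T@d
    else:
        s=s or arm.observe();R=Ro.from_euler('xyz',s['ee_rot'],degrees=True).as_matrix();M=c['mount']
        o=R@M[:3,3]+s['tcp_pos'];d=R@M[:3,:3]@d
    return o+d*(z-o[2])/d[2]
def proj(name,X,s=None):
    c=arm.camera_model(name)
    if name!='wrist': p=c['R']@X+c['t']
    else:
        s=s or arm.observe();R=Ro.from_euler('xyz',s['ee_rot'],degrees=True).as_matrix();M=c['mount']
        p=M[:3,:3].T@(R.T@(X-s['tcp_pos'])-M[:3,3])
    return np.array([c['fx']*p[0]/p[2]+c['cx'],c['fy']*p[1]/p[2]+c['cy']])
def delta(P,yaw):
    "tool-frame shift and yaw turn to bring the TCP to P, pointing down with yaw"
    s=arm.observe();R=Ro.from_euler('xyz',s['ee_rot'],degrees=True);G=Ro.from_euler('xyz',[180,0,yaw],degrees=True)
    return np.round(R.inv().apply(np.array(P)-s['tcp_pos']),4),np.round((R.inv()*G).as_rotvec(degrees=True),2),s
E
python3 - <<'E'
from h import *
k=1.5625
print('stand top',ray('top',262/k,296/k,.03),'handle top',ray('top',247/k,294/k,.133),'screw',ray('top',405/k,273/k,.051))
print('board ctr',ray('top',(382+500)/2/k,(227+323)/2/k,.018),'can top',ray('top',197/k,222/k,.11),'big',ray('top',170/k,285/k,.2))
print('scene: handle top',ray('scene',323,133,.138),'stand',ray('scene',319,160,.03),'screw',ray('scene',265,230,.051),'big top',ray('scene',354,102,.17))
a=cv2.imread('pics/top0.png');b=cv2.imread('pics/scene0.png')
t=lambda im,x0,y0,w,h,s:cv2.resize(im[y0:y0+h,x0:x0+w],(w*s,h*s),interpolation=cv2.INTER_CUBIC)
cv2.imwrite('pics/c.png',np.hstack([t(a,95,135,100,75,4),t(b,280,85,100,75,4)]))
E
```

```text
stand top [0.56527967 0.20643811 0.03      ] handle top [0.56270701 0.21210538 0.133     ] screw [ 0.60229691 -0.08352869  0.051     ]
board ctr [ 0.599608   -0.15910589  0.018     ] can top [0.7034079  0.31001173 0.11      ] big [0.57687551 0.3276875  0.2       ]
scene: handle top [0.56279037 0.21633445 0.138     ] stand [0.57354041 0.206848   0.03      ] screw [ 0.6074718  -0.08881723  0.051     ] big top [0.57537258 0.34278709 0.17      ]
```

View pics/c.png

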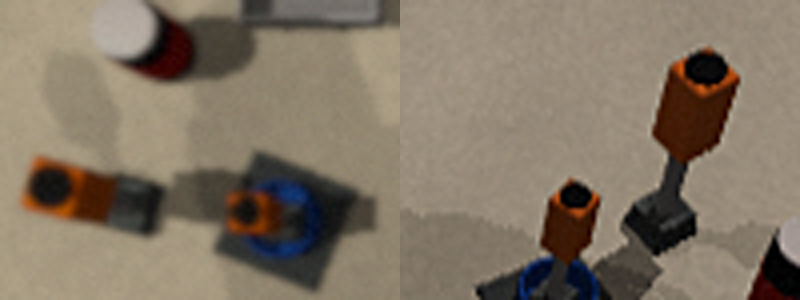

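The handle top is near (0.564, 0.214), and both cameras agree. The screw is near (0.604, -0.086), 74 mm from the board centre as expected. I'll move over the screw at yaw -90 for a close look, which leaves clockwise range on joint 6.

Emit:
send_rows([
  {"x":0.05,"y":-0.026},
  {"x":0.05,"y":-0.026},
  {"x":0.05,"y":-0.026},
  {"x":0.05,"y":-0.026},
  {"x":0.05,"y":-0.026},
  {"x":0.05,"y":-0.026},
  {"x":0.05,"y":-0.026},
  {"x":0.05,"y":-0.026},
])

```text
validation failed for argument at $.mo...
```

Emit:
send_rows([
  {"x":0.05,"y":-0.026},
  {"x":0.05,"y":-0.026},
  {"az":-10.6},
  {"az":-10.6},
  {"az":-10.6},
  {"az":-10.6},
  {"az":-10.6},
  {"az":-10.6},
])

```text
validation failed for argument at $.mo...
```

Emit:
send_rows([
  {"az":-10.6},
  {"az":-10.6},
  {"az":-10.6},
  {"az":-10.6},
  {"az":-10.6},
  {"az":-10.6},
  {"az":-10.6},
  {"az":-10.6},
])

```text
validation failed for argument at $.mo...
```

Emit:
send_rows([
  {"az":-10.6},
  {"az":-10.6},
  {"az":-10.6},
  {"az":-10.6},
  {"az":-10.6},
  {"az":-10.6},
  {"az":-10.6},
  {"az":-10.6},
])

```text
validation failed for argument at $.mo...
```

Emit:
send_rows([
  {"az":-10.6},
  {},
])

```text
validation failed for argument at $.mo...
```

Run:
```python
from h import *
s=arm.observe();im=arm.snapshot('wrist')[:,:,::-1]
print(s['t'],s['tcp_pos'],s['ee_rot'],s['joint_pos'],s['force'])
print(proj('wrist',np.array([.604,-.086,.051]),s))
cv2.imwrite('pics/w1full.png',im)
cv2.imwrite('pics/w1.png',cv2.resize(im,(768,576),interpolation=cv2.INTER_CUBIC))
```

```text
0.1 [ 0.25976852 -0.54073567  0.40399768] [-1.79930754e+02 -1.43851516e-02  2.56576013e+01] [-7.68166528e+01  5.99570826e+00  5.53182010e+00  8.96068303e+01
 -9.11633284e-04  7.75257377e+01] [ 0.09103256 -0.50810175 -0.16651164]
[-242.94486262 -772.69365006]
```

View pics/w1.png

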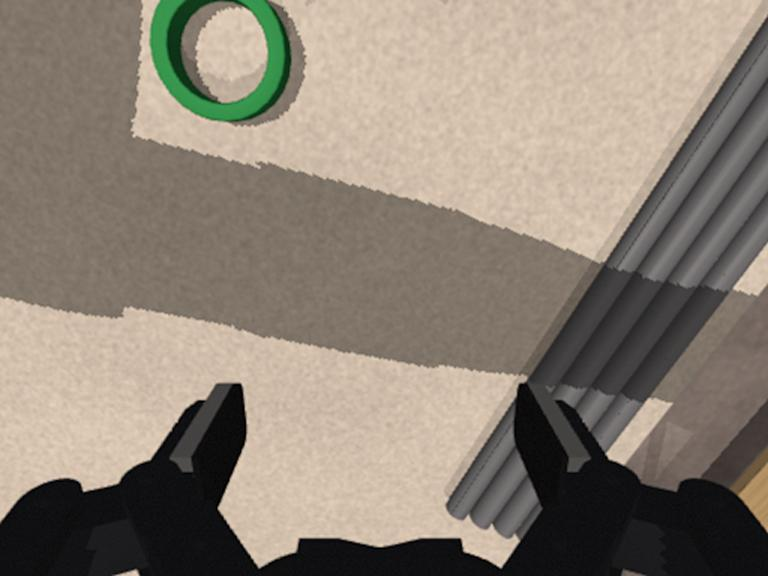

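The picture shows the start area, with the tape roll at (220,50)/1.5 and the fingers below, so the arm didn't move. The rows were rejected, probably because every field has to be present.

Emit:
send_rows([
  {"x":0.05,"y":-0.026,"z":0,"ax":0,"ay":0,"az":0,"gripper":100},
])

```text
t: 0.28
tcp_pos: [0.2924, -0.497, 0.4036]
ee_rot: [-179.9, 0.0, 25.4]
force: [0.7, 0.2, 1.1]
grip_width: 0.0855
gripper_force: 0.0
```

Emit:
send_rows([
  {"x":0.05,"y":-0.026,"z":0,"ax":0,"ay":0,"az":0,"gripper":100},
  {"x":0.05,"y":-0.026,"z":0,"ax":0,"ay":0,"az":0,"gripper":100},
  {"x":0.05,"y":-0.026,"z":0,"ax":0,"ay":0,"az":0,"gripper":100},
  {"x":0.05,"y":-0.026,"z":0,"ax":0,"ay":0,"az":0,"gripper":100},
  {"x":0.05,"y":-0.026,"z":0,"ax":0,"ay":0,"az":0,"gripper":100},
  {"x":0.05,"y":-0.026,"z":0,"ax":0,"ay":0,"az":0,"gripper":100},
  {"x":0.05,"y":-0.026,"z":0,"ax":0,"ay":0,"az":0,"gripper":100},
  {"x":0.05,"y":-0.026,"z":0,"ax":0,"ay":0,"az":0,"gripper":100},
])

```text
t: 1.27
tcp_pos: [0.565, -0.1334, 0.4045]
ee_rot: [180.0, 0.0, 25.7]
force: [0.6, -0.7, 0.6]
grip_width: 0.0855
gripper_force: 0.0
```

Emit:
send_rows([
  {"x":0.05,"y":-0.026,"z":0,"ax":0,"ay":0,"az":0,"gripper":100},
  {"x":0,"y":0,"z":0,"ax":0,"ay":0,"az":-10.6,"gripper":100},
  {"x":0,"y":0,"z":0,"ax":0,"ay":0,"az":-10.6,"gripper":100},
  {"x":0,"y":0,"z":0,"ax":0,"ay":0,"az":-10.6,"gripper":100},
  {"x":0,"y":0,"z":0,"ax":0,"ay":0,"az":-10.6,"gripper":100},
  {"x":0,"y":0,"z":0,"ax":0,"ay":0,"az":-10.6,"gripper":100},
  {"x":0,"y":0,"z":0,"ax":0,"ay":0,"az":-10.6,"gripper":100},
  {"x":0,"y":0,"z":0,"ax":0,"ay":0,"az":-10.6,"gripper":100},
])

```text
t: 2.28
tcp_pos: [0.5979, -0.09, 0.4043]
ee_rot: [-180.0, -0.0, 100.2]
force: [0.6, 0.0, -0.5]
grip_width: 0.0853
gripper_force: 0.0
```

Emit:
send_rows([
  {"x":0,"y":0,"z":0,"ax":0,"ay":0,"az":-10.6,"gripper":100},
  {"x":0,"y":0,"z":0,"ax":0,"ay":0,"az":-10.6,"gripper":100},
  {"x":0,"y":0,"z":0,"ax":0,"ay":0,"az":-10.6,"gripper":100},
  {"x":0,"y":0,"z":0,"ax":0,"ay":0,"az":-10.6,"gripper":100},
  {"x":0,"y":0,"z":0,"ax":0,"ay":0,"az":-10.6,"gripper":100},
  {"x":0,"y":0,"z":0,"ax":0,"ay":0,"az":-10.6,"gripper":100},
  {"x":0,"y":0,"z":0,"ax":0,"ay":0,"az":-10.6,"gripper":100},
  {"x":0,"y":0,"z":0,"ax":0,"ay":0,"az":-10.6,"gripper":100},
])

```text
t: 3.28
tcp_pos: [0.5979, -0.09, 0.4044]
ee_rot: [180.0, -0.0, -175.0]
force: [0.4, 0.2, -0.1]
grip_width: 0.0857
gripper_force: 0.0
```

Emit:
send_rows([
  {"x":0,"y":0,"z":0,"ax":0,"ay":0,"az":-10.6,"gripper":100},
  {"x":0,"y":0,"z":0,"ax":0,"ay":0,"az":-10.6,"gripper":100},
  {"x":0,"y":0,"z":0,"ax":0,"ay":0,"az":-10.6,"gripper":100},
  {"x":0,"y":0,"z":0,"ax":0,"ay":0,"az":-10.6,"gripper":100},
  {"x":0,"y":0,"z":0,"ax":0,"ay":0,"az":-10.6,"gripper":100},
  {"x":0,"y":0,"z":0,"ax":0,"ay":0,"az":-10.6,"gripper":100},
  {"x":0,"y":0,"z":0,"ax":0,"ay":0,"az":-10.6,"gripper":100},
  {"x":0,"y":0,"z":0,"ax":0,"ay":0,"az":-10.6,"gripper":100},
])

```text
t: 4.28
tcp_pos: [0.5979, -0.09, 0.4043]
ee_rot: [180.0, 0.0, -90.2]
force: [-0.4, 0.2, 0.8]
grip_width: 0.0856
gripper_force: 0.0
```

Run:
```python
from h import *
s=arm.observe();im=arm.snapshot('wrist')[:,:,::-1]
print(s['t'],s['tcp_pos'],s['ee_rot'],s['joint_pos'],s['force'])
p=proj('wrist',np.array([.604,-.086,.051]),s);print(p)
x0,y0=int(p[0])-100,max(0,int(p[1])-75);print(x0,y0)
cv2.imwrite('pics/w1full.png',im)
cv2.imwrite('pics/w1.png',cv2.resize(im[y0:y0+150,max(x0,0):x0+200],(800,600),interpolation=cv2.INTER_CUBIC))
```

```text
4.275 [ 0.59787527 -0.08998841  0.4043062 ] [ 1.79966067e+02  6.62463716e-03 -9.01930169e+01] [-2.09358505e+01  6.80311537e+00  6.42641051e+00  8.96573749e+01
 -5.82299292e-03 -1.10742834e+02] [-0.40128508  0.18186038  0.82897915]
[246.62200284 170.17158602]
146 95
```

View pics/w1.png

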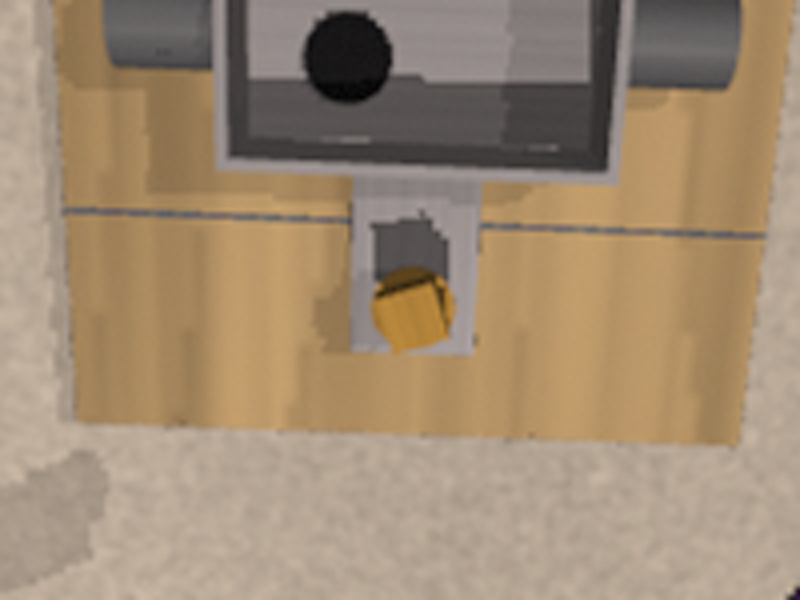

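The head centre shows at crop (414,314), i.e. full image (249.5,173.5), and its edges are turned about 19°. Next I'll go above the driver and look.

Emit:
send_rows([
  {"x":-0.06,"y":0.007,"z":0,"ax":0,"ay":0,"az":0,"gripper":100},
  {"x":-0.06,"y":0.007,"z":0,"ax":0,"ay":0,"az":0,"gripper":100},
  {"x":-0.06,"y":0.007,"z":0,"ax":0,"ay":0,"az":0,"gripper":100},
  {"x":-0.06,"y":0.007,"z":0,"ax":0,"ay":0,"az":0,"gripper":100},
  {"x":-0.06,"y":0.007,"z":0,"ax":0,"ay":0,"az":0,"gripper":100},
  {"x":0,"y":0,"z":0,"ax":0,"ay":0,"az":0,"gripper":100},
])

```text
t: 5.08
tcp_pos: [0.5646, 0.2141, 0.4044]
ee_rot: [180.0, 0.0, -90.4]
force: [0.5, 0.4, -0.4]
grip_width: 0.0853
gripper_force: 0.0
```

Run:
```python
from h import *
s0=dict(tcp_pos=np.array([ 0.59787527,-0.08998841,0.4043062]),ee_rot=np.array([179.966,.0066,-90.193]))
P=np.array([ray('wrist',146+u/4,95+v/4,.051,s0)[:2] for u,v in [(377,302),(435,282),(450,335),(397,353)]]);c=P.mean(0);print(P,c)
for i in range(4):
    d=P[(i+1)%4]-P[i];print(np.hypot(*d),np.degrees(np.arctan2(d[1],d[0]))%90)
s=arm.observe();im=arm.snapshot('wrist')[:,:,::-1]
print(s['t'],s['tcp_pos'],s['ee_rot'])
p=proj('wrist',np.array([.564,.214,.138]),s);print(p)
x0,y0=max(0,int(p[0])-100),max(0,int(p[1])-75);print(x0,y0)
cv2.imwrite('pics/w2.png',cv2.resize(im[y0:y0+150,max(x0,0):x0+200],(800,600),interpolation=cv2.INTER_CUBIC))
```

```text
[[ 0.61068576 -0.08567205]
 [ 0.59543271 -0.09102483]
 [ 0.59147753 -0.07655024]
 [ 0.60558995 -0.07159598]] [ 0.60079649 -0.08121077]
0.016165019502076956 19.337614611141788
0.015005247031999413 15.282980972799152
0.01495677132983858 19.34394437040321
0.014970066808309765 19.901249446292226
5.075 [0.56464511 0.21411322 0.40438676] [ 1.79966416e+02  2.92516290e-02 -9.04165005e+01]
[253.13729837 194.05794278]
153 119
```

View pics/w2.png

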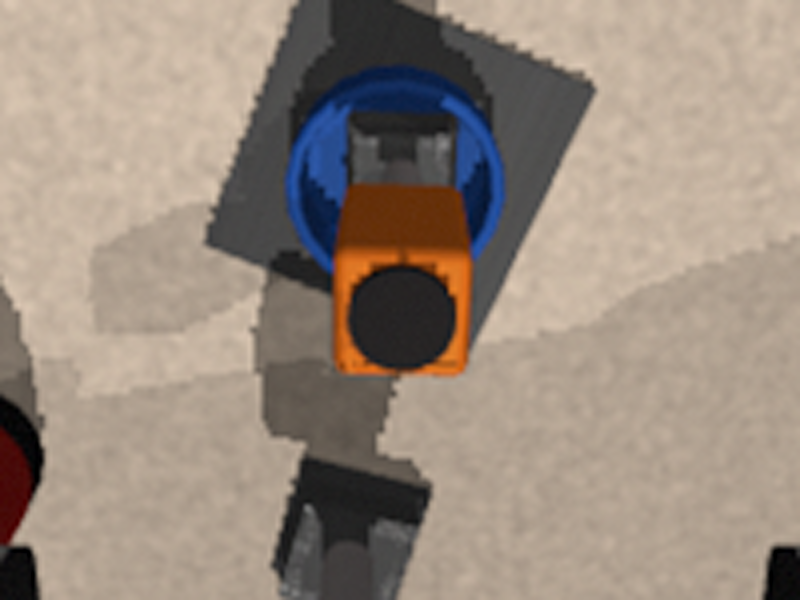

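The handle top is centred at crop (402,312), square to the tool, and the cup rim is centred at about (396,178). The driver is aligned with the gripper.

Run:
```python
from h import *
s=arm.observe()
f=lambda u,v,z:ray('wrist',153+u/4,119+v/4,z,s)
print('handle',f(402,312,.138),'size',np.linalg.norm(f(334,312,.138)-f(469,312,.138)))
print('cup L/R',f(287,185,.03),f(505,185,.03),'mid',f(396,180,.03),'top',f(396,67,.03))
print(delta([*f(402,312,.138)[:2],.2625],-90.4)[:2])
```

```text
handle [0.56432566 0.21430081 0.138     ] size 0.026648480794657554
cup L/R [0.59612538 0.21581293 0.03      ] [0.53541728 0.21635539 0.03      ] mid [0.56575861 0.21465411 0.03      ] top [0.56545259 0.18332142 0.03      ]
(array([-0.0022,  0.0008,  0.1419]), array([ 0.03, -0.02, -0.1 ]))
```

Emit:
send_rows([
  {"x":0,"y":0,"z":0.04,"ax":0,"ay":0,"az":0,"gripper":100},
  {"x":0,"y":0,"z":0.04,"ax":0,"ay":0,"az":0,"gripper":100},
  {"x":0,"y":0,"z":0.03,"ax":0,"ay":0,"az":0,"gripper":100},
  {"x":0,"y":0,"z":0.02,"ax":0,"ay":0,"az":0,"gripper":100},
  {"x":0,"y":0,"z":0.012,"ax":0,"ay":0,"az":0,"gripper":100},
  {"x":0,"y":0,"z":0,"ax":0,"ay":0,"az":0,"gripper":100},
])

```text
t: 5.88
tcp_pos: [0.5658, 0.21, 0.2624]
ee_rot: [180.0, -0.0, -90.6]
force: [0.2, 0.4, 0.0]
grip_width: 0.0855
gripper_force: 0.0
```

Emit:
send_rows([
  {"x":0,"y":0,"z":0,"ax":0,"ay":0,"az":0,"gripper":0},
  {"x":0,"y":0,"z":0,"ax":0,"ay":0,"az":0,"gripper":0},
  {"x":0,"y":0,"z":0,"ax":0,"ay":0,"az":0,"gripper":0},
  {"x":0,"y":0,"z":0,"ax":0,"ay":0,"az":0,"gripper":0},
  {"x":0,"y":0,"z":0,"ax":0,"ay":0,"az":0,"gripper":0},
  {"x":0,"y":0,"z":0,"ax":0,"ay":0,"az":0,"gripper":0},
  {"x":0,"y":0,"z":0,"ax":0,"ay":0,"az":0,"gripper":0},
])

```text
t: 6.75
tcp_pos: [0.566, 0.2104, 0.2632]
ee_rot: [-179.9, 0.0, -90.5]
force: [0.1, 0.8, 6.0]
grip_width: 0.0273
gripper_force: 59.3
```

Gripped, opening 27 mm. Now lift and carry.

Emit:
send_rows([
  {"x":0,"y":0,"z":-0.02,"ax":0,"ay":0,"az":0,"gripper":0},
  {"x":0,"y":0,"z":-0.03,"ax":0,"ay":0,"az":0,"gripper":0},
  {"x":0,"y":0,"z":-0.04,"ax":0,"ay":0,"az":0,"gripper":0},
  {"x":0,"y":0,"z":-0.03,"ax":0,"ay":0,"az":0,"gripper":0},
  {"x":0,"y":0,"z":0,"ax":0,"ay":0,"az":0,"gripper":0},
  {"x":0,"y":0,"z":0,"ax":0,"ay":0,"az":0,"gripper":0},
])

```text
t: 7.5
tcp_pos: [0.5656, 0.2103, 0.3817]
ee_rot: [179.9, -0.0, -90.5]
force: [-0.7, 0.4, -2.0]
grip_width: 0.0272
gripper_force: 59.3
```

Run:
```python
from h import *
s=arm.observe();im=arm.snapshot('wrist')[:,:,::-1]
print(s['t'],s['tcp_pos'],s['ee_rot'],s['joint_pos'],s['force'],s['wrist_torque'])
# screw at handle yaw 19-90
print(delta([.601,-.0812+0,s['tcp_pos'][2]],-71.5)[:2])
cv2.imwrite('pics/w3.png',cv2.resize(im,(768,576),interpolation=cv2.INTER_CUBIC))
```

```text
7.5 [0.56557693 0.21026421 0.38169785] [ 1.79921951e+02 -2.05798283e-02 -9.05450920e+01] [ 7.99268034e+00  6.41264836e+00  3.65963532e+00  8.73272267e+01
 -8.76444008e-03 -8.14622075e+01] [-0.6867769   0.35080632 -1.98998606] [-0.01225184 -0.01821979 -0.04400597]
(array([ 0.2911, -0.0383, -0.0005]), array([ 1.300e-01, -1.000e-02, -1.905e+01]))
```

View pics/w3.png

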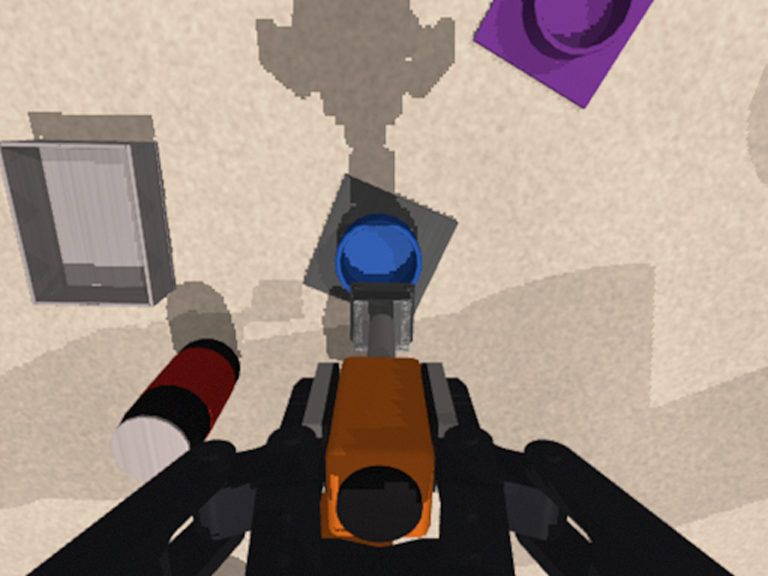

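The driver hangs upright. The mouth's near lower edge spans columns 351–412 at row 285 (x1.5), and the empty cup rim is around (379,258).

Run:
```python
from h import *
M=arm.camera_model('wrist')['mount']
c=arm.camera_model('wrist')
def tool(u,v,z):
    d=M[:3,:3]@np.array([(u-c['cx'])/c['fx'],(v-c['cy'])/c['fy'],1]);o=M[:3,3];return o+d*(z-o[2])/d[2]
for u in(351,381.5,412):print(tool(u/1.5,285/1.5,.258))
s=arm.observe()
for p in((337,258),(421,258),(379,214)):print('cup',ray('wrist',p[0]/1.5,p[1]/1.5,.03,s))
```

```text
[ 0.00648672 -0.01397844  0.258     ]
[0.00648507 0.00138496 0.258     ]
[0.00648341 0.01674834 0.258     ]
cup [0.59393405 0.21513302 0.03      ]
cup [0.53536108 0.21573387 0.03      ]
cup [0.56434915 0.18462397 0.03      ]
```

Emit:
send_rows([
  {"x":0.0494,"y":-0.0067,"z":0,"ax":0,"ay":0,"az":0,"gripper":0},
  {"x":0.0494,"y":-0.0067,"z":0,"ax":0,"ay":0,"az":0,"gripper":0},
  {"x":0.0494,"y":-0.0067,"z":0,"ax":0,"ay":0,"az":0,"gripper":0},
  {"x":0.0494,"y":-0.0067,"z":0,"ax":0,"ay":0,"az":0,"gripper":0},
  {"x":0.0494,"y":-0.0067,"z":0,"ax":0,"ay":0,"az":0,"gripper":0},
  {"x":0.0494,"y":-0.0067,"z":0,"ax":0,"ay":0,"az":0,"gripper":0},
  {"x":0,"y":0,"z":0,"ax":0,"ay":0,"az":-9.5,"gripper":0},
  {"x":0,"y":0,"z":0,"ax":0,"ay":0,"az":-9.5,"gripper":0},
])

```text
t: 8.55
tcp_pos: [0.6028, -0.0873, 0.3807]
ee_rot: [179.9, 0.1, -71.3]
force: [0.2, -0.0, -1.6]
grip_width: 0.0272
gripper_force: 59.4
```

Emit:
send_rows([
  {"x":0,"y":0,"z":0.02,"ax":0,"ay":0,"az":0,"gripper":0},
  {"x":0,"y":0,"z":0.02,"ax":0,"ay":0,"az":0,"gripper":0},
  {"x":0,"y":0,"z":0.01,"ax":0,"ay":0,"az":0,"gripper":0},
  {"x":0,"y":0,"z":0,"ax":0,"ay":0,"az":0,"gripper":0},
  {"x":0,"y":0,"z":0,"ax":0,"ay":0,"az":0,"gripper":0},
])

```text
t: 9.18
tcp_pos: [0.6033, -0.0864, 0.3333]
ee_rot: [-180.0, -0.0, -71.6]
force: [-0.3, 0.4, -1.1]
grip_width: 0.0271
gripper_force: 59.3
```

Run:
```python
from h import *
s=arm.observe();im=arm.snapshot('wrist')[:,:,::-1];b=arm.snapshot('scene')[:,:,::-1]
print(s['t'],s['tcp_pos'],s['ee_rot'],s['joint_pos'],s['force'],s['wrist_torque'])
t=lambda im,x0,y0,w,h,s:cv2.resize(im[y0:y0+h,x0:x0+w],(w*s,h*s),interpolation=cv2.INTER_CUBIC)
cv2.imwrite('pics/w4.png',np.hstack([t(im,200,110,100,140,4),t(b,215,165,100,140,4)]))
print(proj('wrist',np.array([.6008,-.0812,.051]),s),proj('scene',np.array([.6008,-.0812,.051])))
```

```text
9.175 [ 0.60331329 -0.08641636  0.33327948] [-1.79962017e+02 -3.66697435e-02 -7.15665733e+01] [-2.04276723e+01  7.44326930e+00 -2.57908259e-01  8.22462381e+01
 -4.72152128e-03 -1.28861113e+02] [-0.31132308  0.40270979 -1.08999548] [-0.03734831  0.01084065 -0.05460533]
[254.14156468 194.61755776] [264.92515882 226.592943  ]
```

View pics/w4.png

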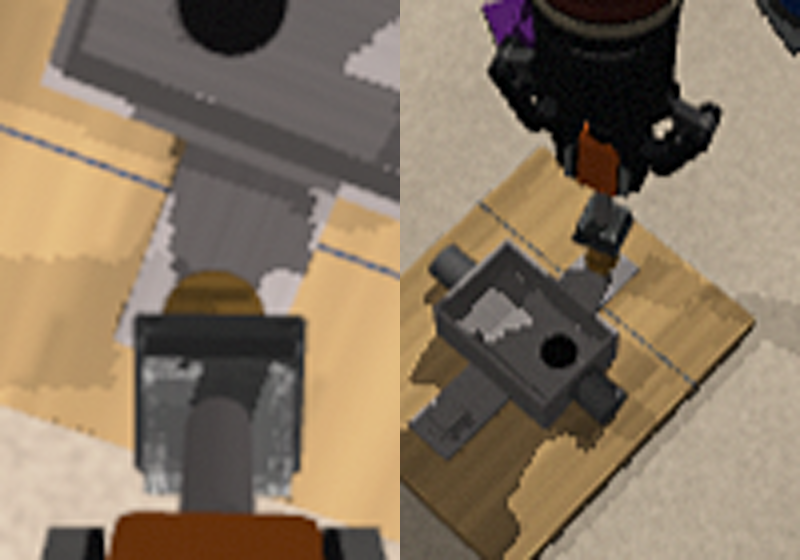

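The socket sits just above the screw and covers the head. In the wrist view, the socket is about 1.6 px right of the screw collar. I'll check fore-and-aft against the scene camera numerically.

Run:
```python
from h import *
im=cv2.imread('pics/w4.png')
sc=im[:,400:];hsv=cv2.cvtColor(sc,cv2.COLOR_BGR2HSV)
# socket in scene view: grey pixels brighter/darker than wood (low saturation) in window
w=hsv[190:262:4,160:250:4];print('S');print(w[:,:,1]);print('V');print(w[:,:,2])
s=arm.observe();R=Ro.from_euler('xyz',s['ee_rot'],degrees=True)
for ox in(-.004,-.007,-.010):
    q=[proj('scene',R.apply([ox+a,0.0004+b,.258])+s['tcp_pos']) for a in(-.0165,.0165) for b in(-.0165,.0165)]
    print(ox,[tuple(np.round((p-[215,165])*4).astype(int)) for p in q])
```

```text
S
[[119 120 122 121 117 117 122 121 124 159 230 239 221 249 255  53  16  28
   20  51  49  50  50]
 [125 121 122 124 123 121 120 112  91  45  59  89 187 235 130   9   7  45
   52  51  49  51  48]
 [122 121 122 120 119 119 127 101  41  15  36  21  39  55  49  46  47  52
   50  46  46  47  50]
 [122 118 118 121 122 125 122  56  32  10  17  10  29  17  42  53  49  49
   50  50  49  48  50]
 [121 118 117 119 118 127 113  19  27  15  21  16   7   5  24  30  24  38
   48  48  49  52  48]
 [120 120 118 119 126 127  74  38  17  21  20   5  23  14   5  22  10  23
   50  50  47  48  50]
 [119 119 119 121 131  98  14  14   8  14  19  20  22  11   6   8   9  28
   46  48  44  46  46]
 [119 122 121 123 125  68  26  15  20  11  29  16  17  15  10  15  13 255
   35  47  46  45  47]
 [119 121 121 128 109  13  18  11  29  26  25  16  22   5   5   9  46 255
  107  95  56  43  43]
 [121 120 120 126 110  23   9  10  24  27  21  43  17   5   0   6  71  59
  118 127 109  62  39]
 [120 119 121 118 120  47  23  18  32  20  22  18   9  15  16  27 255  89
  124 125 130 106  69]
 [120 120 123 111  40 223  30  
[... 2104 characters left out ...]
]
 [176 174 170 173 186 191 173 104  62  44  27  26  21  21  35 135 194 178
  171 173 173 172 166]
 [174 169 169 173 184 189 141  83  73  75  62  52  34  19  40 133 175 177
  177 171 171 169 149]
 [171 169 177 184 171 168 108  57  57  74  68  60  59  34  50 122 152 161
  173 171 170 157 136]]
-0.004 [(np.int64(233), np.int64(220)), (np.int64(186), np.int64(204)), (np.int64(214), np.int64(262)), (np.int64(167), np.int64(245))]
-0.007 [(np.int64(234), np.int64(216)), (np.int64(188), np.int64(200)), (np.int64(216), np.int64(258)), (np.int64(169), np.int64(241))]
-0.01 [(np.int64(236), np.int64(213)), (np.int64(189), np.int64(196)), (np.int64(218), np.int64(254)), (np.int64(171), np.int64(237))]
```

By both cameras, the mouth sits about 4 mm toward tool -x and about 0.8 mm toward tool +y of the screw. I'll correct that and feel my way down.

Emit:
send_rows([
  {"x":0.004,"y":-0.0008,"z":0,"ax":0,"ay":0,"az":0,"gripper":0},
  {"x":0,"y":0,"z":0.012,"ax":0,"ay":0,"az":0,"gripper":0},
  {"x":0,"y":0,"z":0.009,"ax":0,"ay":0,"az":0,"gripper":0},
  {"x":0,"y":0,"z":0,"ax":0,"ay":0,"az":0,"gripper":0},
])

```text
t: 9.78
tcp_pos: [0.6047, -0.0898, 0.3101]
ee_rot: [179.9, 0.1, -71.5]
force: [0.1, 0.1, -1.9]
grip_width: 0.0277
gripper_force: 59.3
```

Emit:
send_rows([
  {"x":0,"y":0,"z":0.002,"ax":0,"ay":0,"az":0,"gripper":0},
  {"x":0,"y":0,"z":0,"ax":0,"ay":0,"az":0,"gripper":0},
])

```text
t: 10.02
tcp_pos: [0.6052, -0.09, 0.3098]
ee_rot: [-180.0, -0.0, -71.5]
force: [0.1, 0.6, -0.6]
grip_width: 0.0274
gripper_force: 59.3
```

Emit:
send_rows([
  {"x":0,"y":0,"z":0.0015,"ax":0,"ay":0,"az":0,"gripper":0},
  {"x":0,"y":0,"z":0,"ax":0,"ay":0,"az":0,"gripper":0},
])

```text
t: 10.28
tcp_pos: [0.6052, -0.09, 0.3082]
ee_rot: [-180.0, -0.0, -71.5]
force: [-0.7, -0.3, -1.5]
grip_width: 0.0271
gripper_force: 59.3
```

Run:
```python
from h import *
s=arm.observe();im=arm.snapshot('wrist')[:,:,::-1];b=arm.snapshot('scene')[:,:,::-1]
print(s['t'],s['tcp_pos'],s['ee_rot'],s['force'],s['wrist_torque'])
t=lambda im,x0,y0,w,h,s:cv2.resize(im[y0:y0+h,x0:x0+w],(w*s,h*s),interpolation=cv2.INTER_CUBIC)
cv2.imwrite('pics/w5.png',np.hstack([t(im,200,120,100,140,4),t(b,235,180,50,70,8)]))
```

```text
10.275 [ 0.60519    -0.08999304  0.30818535] [-1.79999786e+02 -7.02600122e-03 -7.15459972e+01] [-0.74030465 -0.34352508 -1.47465344] [-0.02599924  0.02473739  0.07295639]
```

View pics/w5.png

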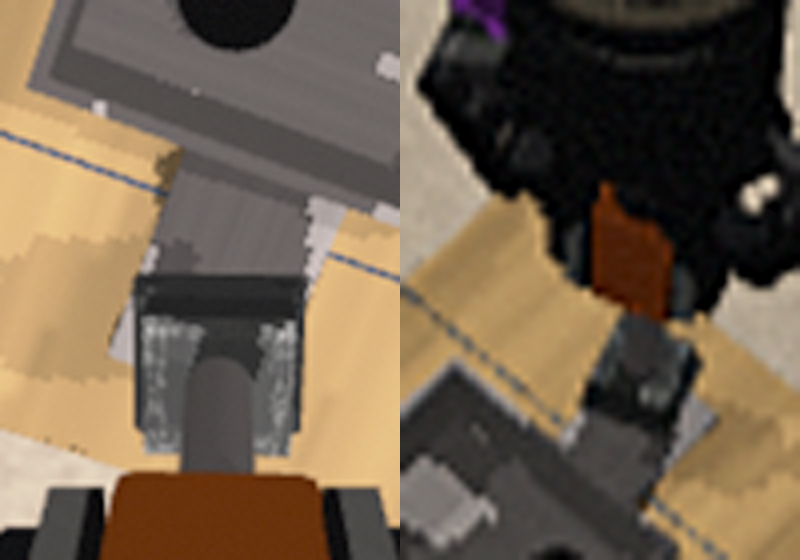

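The socket now hides the collar completely and sits centred over the lug, with no contact force yet. Continuing down in small steps.

Emit:
send_rows([
  {"x":0,"y":0,"z":0.0015,"ax":0,"ay":0,"az":0,"gripper":0},
  {"x":0,"y":0,"z":0,"ax":0,"ay":0,"az":0,"gripper":0},
])

```text
t: 10.62
tcp_pos: [0.6051, -0.09, 0.3065]
ee_rot: [180.0, 0.0, -71.5]
force: [0.1, -1.0, -1.3]
grip_width: 0.0274
gripper_force: 59.3
```

Emit:
send_rows([
  {"x":0,"y":0,"z":0.0015,"ax":0,"ay":0,"az":0,"gripper":0},
  {"x":0,"y":0,"z":0,"ax":0,"ay":0,"az":0,"gripper":0},
])

```text
t: 10.88
tcp_pos: [0.6051, -0.09, 0.305]
ee_rot: [180.0, 0.0, -71.5]
force: [-0.4, 0.1, -1.7]
grip_width: 0.0275
gripper_force: 59.3
```

Emit:
send_rows([
  {"x":0,"y":0,"z":0.0015,"ax":0,"ay":0,"az":0,"gripper":0},
  {"x":0,"y":0,"z":0,"ax":0,"ay":0,"az":0,"gripper":0},
])

```text
t: 11.12
tcp_pos: [0.6052, -0.09, 0.3035]
ee_rot: [180.0, 0.0, -71.5]
force: [-0.8, 0.3, -1.7]
grip_width: 0.0275
gripper_force: 59.3
```

Emit:
send_rows([
  {"x":0,"y":0,"z":0.0015,"ax":0,"ay":0,"az":0,"gripper":0},
  {"x":0,"y":0,"z":0,"ax":0,"ay":0,"az":0,"gripper":0},
])

```text
t: 11.38
tcp_pos: [0.6051, -0.09, 0.302]
ee_rot: [180.0, 0.0, -71.5]
force: [0.7, 0.2, -1.9]
grip_width: 0.0276
gripper_force: 59.3
```

Emit:
send_rows([
  {"x":0,"y":0,"z":0.0015,"ax":0,"ay":0,"az":0,"gripper":0},
  {"x":0,"y":0,"z":0,"ax":0,"ay":0,"az":0,"gripper":0},
])

```text
t: 11.62
tcp_pos: [0.6051, -0.09, 0.3005]
ee_rot: [180.0, 0.0, -71.5]
force: [0.0, 0.3, -2.4]
grip_width: 0.0275
gripper_force: 59.3
```

Emit:
send_rows([
  {"x":0,"y":0,"z":0.0015,"ax":0,"ay":0,"az":0,"gripper":0},
  {"x":0,"y":0,"z":0,"ax":0,"ay":0,"az":0,"gripper":0},
])

```text
t: 11.88
tcp_pos: [0.6051, -0.09, 0.299]
ee_rot: [180.0, 0.0, -71.5]
force: [1.0, 0.2, -1.2]
grip_width: 0.0273
gripper_force: 59.3
```

Emit:
send_rows([
  {"x":0,"y":0,"z":0.0015,"ax":0,"ay":0,"az":0,"gripper":0},
  {"x":0,"y":0,"z":0,"ax":0,"ay":0,"az":0,"gripper":0},
])

```text
t: 12.12
tcp_pos: [0.6052, -0.09, 0.2976]
ee_rot: [180.0, 0.0, -71.5]
force: [-0.7, -0.3, -1.7]
grip_width: 0.0273
gripper_force: 59.4
```

Emit:
send_rows([
  {"x":0,"y":0,"z":0.0015,"ax":0,"ay":0,"az":0,"gripper":0},
  {"x":0,"y":0,"z":0,"ax":0,"ay":0,"az":0,"gripper":0},
])

```text
t: 12.38
tcp_pos: [0.6052, -0.09, 0.2961]
ee_rot: [180.0, -0.0, -71.5]
force: [-0.7, 0.3, -1.2]
grip_width: 0.0272
gripper_force: 59.4
```

Emit:
send_rows([
  {"x":0,"y":0,"z":0.001,"ax":0,"ay":0,"az":0,"gripper":0},
  {"x":0,"y":0,"z":0,"ax":0,"ay":0,"az":0,"gripper":0},
])

```text
t: 12.62
tcp_pos: [0.6052, -0.09, 0.2952]
ee_rot: [-180.0, -0.0, -71.5]
force: [0.4, -0.1, -1.6]
grip_width: 0.0271
gripper_force: 59.4
```

Emit:
send_rows([
  {"x":0,"y":0,"z":0.001,"ax":0,"ay":0,"az":0,"gripper":0},
  {"x":0,"y":0,"z":0,"ax":0,"ay":0,"az":0,"gripper":0},
])

```text
t: 12.88
tcp_pos: [0.6052, -0.09, 0.2941]
ee_rot: [180.0, -0.0, -71.5]
force: [-0.6, -0.1, -2.1]
grip_width: 0.0272
gripper_force: 59.4
```

Emit:
send_rows([
  {"x":0,"y":0,"z":0.001,"ax":0,"ay":0,"az":0,"gripper":0},
  {"x":0,"y":0,"z":0,"ax":0,"ay":0,"az":0,"gripper":0},
])

```text
t: 13.12
tcp_pos: [0.6052, -0.09, 0.2931]
ee_rot: [180.0, -0.0, -71.5]
force: [-0.2, -0.1, -2.4]
grip_width: 0.0276
gripper_force: 59.4
```

Emit:
send_rows([
  {"x":0,"y":0,"z":0.001,"ax":0,"ay":0,"az":0,"gripper":0},
  {"x":0,"y":0,"z":0,"ax":0,"ay":0,"az":0,"gripper":0},
])

```text
t: 13.38
tcp_pos: [0.6052, -0.09, 0.2923]
ee_rot: [-180.0, -0.0, -71.5]
force: [-0.8, 0.3, 1.0]
grip_width: 0.0273
gripper_force: 59.6
```

Emit:
send_rows([
  {"x":0,"y":0,"z":0.001,"ax":0,"ay":0,"az":0,"gripper":0},
  {"x":0,"y":0,"z":0,"ax":0,"ay":0,"az":0,"gripper":0},
])

```text
t: 13.62
tcp_pos: [0.6052, -0.09, 0.2916]
ee_rot: [-180.0, -0.0, -71.5]
force: [-2.2, -0.3, 5.1]
grip_width: 0.027
gripper_force: 60.1
```

Emit:
send_rows([
  {"x":0,"y":0,"z":0.001,"ax":0,"ay":0,"az":0,"gripper":0},
  {"x":0,"y":0,"z":0,"ax":0,"ay":0,"az":0,"gripper":0},
])

```text
t: 13.88
tcp_pos: [0.6052, -0.0901, 0.291]
ee_rot: [-180.0, -0.0, -71.5]
force: [-2.0, 0.7, 7.1]
grip_width: 0.0274
gripper_force: 60.5
```

Emit:
send_rows([
  {"x":0,"y":0,"z":0.001,"ax":0,"ay":0,"az":0,"gripper":0},
  {"x":0,"y":0,"z":0,"ax":0,"ay":0,"az":0,"gripper":0},
])

```text
t: 14.12
tcp_pos: [0.6052, -0.0901, 0.2904]
ee_rot: [-180.0, -0.1, -71.5]
force: [-4.1, 0.4, 10.6]
grip_width: 0.0273
gripper_force: 60.9
```

Emit:
send_rows([
  {"x":0,"y":0,"z":0.0008,"ax":0,"ay":0,"az":0,"gripper":0},
  {"x":0,"y":0,"z":0,"ax":0,"ay":0,"az":0,"gripper":0},
])

```text
t: 14.38
tcp_pos: [0.6053, -0.0901, 0.29]
ee_rot: [-180.0, -0.1, -71.5]
force: [-5.2, 0.2, 12.6]
grip_width: 0.0271
gripper_force: 61.2
```

The push is about 14 N. I'll start turning clockwise about the mouth's offset axis, feeding down slightly and watching the force.

Emit:
send_rows([
  {"x":0.0001,"y":0.0011,"z":0,"ax":0,"ay":0,"az":8,"gripper":0},
  {"x":0.0001,"y":0.0011,"z":0,"ax":0,"ay":0,"az":8,"gripper":0},
])

```text
t: 14.62
tcp_pos: [0.6031, -0.0908, 0.2901]
ee_rot: [-179.9, -0.0, -87.8]
force: [-6.2, 0.5, 14.4]
grip_width: 0.0274
gripper_force: 61.1
```

```bash
cat > r.py <<'E'
from h import *
s=arm.observe();R=Ro.from_euler('xyz',s['ee_rot'],degrees=True)
print(s['tcp_pos'],s['ee_rot'],'Ftool',R.inv().apply(s['force']).round(2),'F',s['force'].round(2),'T',s['wrist_torque'].round(3),'j6',s['joint_pos'][5].round(1))
E
python3 r.py
```

```text
[ 0.60311612 -0.0907626   0.29006934] [-1.79941428e+02 -4.16801714e-02 -8.77952225e+01] Ftool [ -0.74   6.2  -14.45] F [-6.24  0.52 14.44] T [0.419 1.606 0.058] j6 -113.0
```

Emit:
send_rows([
  {"x":0,"y":0.0015,"z":0,"ax":0,"ay":0,"az":0,"gripper":0},
])

```text
t: 14.75
tcp_pos: [0.6022, -0.0908, 0.2902]
ee_rot: [-179.8, -0.0, -87.6]
force: [1.3, 1.7, 10.3]
grip_width: 0.0273
gripper_force: 60.6
```

Emit:
send_rows([
  {"x":0.0001,"y":0.0011,"z":0,"ax":0,"ay":0,"az":8,"gripper":0},
])

```text
t: 14.88
tcp_pos: [0.6011, -0.0909, 0.2902]
ee_rot: [-179.8, 0.0, -95.7]
force: [-1.0, 2.6, 10.6]
grip_width: 0.0277
gripper_force: 60.6
```

```bash
python3 r.py
```

```text
[ 0.60110048 -0.09087339  0.29015345] [-1.79816570e+02  2.65975261e-03 -9.56773357e+01] Ftool [ -2.44   1.21 -10.6 ] F [-1.    2.55 10.6 ] T [0.676 0.31  0.12 ] j6 -105.2
```

Emit:
send_rows([
  {"x":-0.0003,"y":0.0011,"z":0.0005,"ax":0,"ay":0,"az":8,"gripper":0},
  {"x":-0.0003,"y":0.0011,"z":0.0003,"ax":0,"ay":0,"az":8,"gripper":0},
])

```text
t: 15.12
tcp_pos: [0.599, -0.0901, 0.2897]
ee_rot: [-179.8, 0.0, -111.8]
force: [-3.2, 0.2, 14.3]
grip_width: 0.027
gripper_force: 61.0
```

```bash
python3 r.py
```

```text
[ 0.59896131 -0.09008848  0.28971217] [-1.79818814e+02  1.00866034e-02 -1.11796927e+02] Ftool [  0.97   2.98 -14.32] F [-3.17  0.22 14.31] T [0.259 0.818 0.04 ] j6 -89.1
```

Emit:
send_rows([
  {"x":0.0001,"y":0.0014,"z":0,"ax":0,"ay":0,"az":8,"gripper":0},
  {"x":0.0001,"y":0.0013,"z":0,"ax":0,"ay":0,"az":8,"gripper":0},
  {"x":0,"y":0.0011,"z":0,"ax":0,"ay":0,"az":8,"gripper":0},
])

```text
t: 15.5
tcp_pos: [0.5957, -0.0884, 0.2897]
ee_rot: [-179.8, 0.1, -135.8]
force: [-1.9, 1.5, 11.7]
grip_width: 0.0274
gripper_force: 60.9
```

```bash
python3 r.py
```

```text
[ 0.59572809 -0.08839965  0.28965873] [-1.79824281e+02  1.13499503e-01 -1.35793884e+02] Ftool [  0.31   2.4  -11.69] F [-1.93  1.51 11.69] T [0.442 0.251 0.026] j6 -65.1
```

The push drops when I turn without feeding, so the thread is cutting. I'll continue with feed.

Emit:
send_rows([
  {"x":0,"y":0.0013,"z":0.0004,"ax":0,"ay":0,"az":8,"gripper":0},
  {"x":0,"y":0.0013,"z":0.0003,"ax":0,"ay":0,"az":8,"gripper":0},
  {"x":0,"y":0.0013,"z":0.0002,"ax":0,"ay":0,"az":8,"gripper":0},
])

```text
t: 15.88
tcp_pos: [0.5936, -0.0854, 0.289]
ee_rot: [-179.8, 0.2, -159.8]
force: [-1.4, -0.4, 14.0]
grip_width: 0.0276
gripper_force: 61.1
```

```bash
python3 r.py
```

```text
[ 0.59358709 -0.0854111   0.28904605] [-179.84834384    0.19743899 -159.79687141] Ftool [  1.39   0.08 -14.03] F [-1.39 -0.39 14.02] T [0.159 0.209 0.076] j6 -40.9
```

Emit:
send_rows([
  {"x":0.0002,"y":0.0011,"z":0.0001,"ax":0,"ay":0,"az":8,"gripper":0},
  {"x":0.0002,"y":0.0011,"z":0.0001,"ax":0,"ay":0,"az":8,"gripper":0},
  {"x":0.0002,"y":0.0011,"z":0.0001,"ax":0,"ay":0,"az":8,"gripper":0},
])

```text
t: 16.25
tcp_pos: [0.5925, -0.0822, 0.2888]
ee_rot: [-180.0, 0.3, 176.2]
force: [0.2, 2.1, 12.9]
grip_width: 0.0273
gripper_force: 60.9
```

```bash
python3 r.py
```

```text
[ 0.59249718 -0.08219772  0.28882681] [-179.97361964    0.28501641  176.21347204] Ftool [ -0.13   2.13 -12.95] F [ 0.2   2.12 12.95] T [ 0.462 -0.338  0.063] j6 -16.6
```

Emit:
send_rows([
  {"x":0.0001,"y":0.0013,"z":0.0002,"ax":0,"ay":0,"az":8,"gripper":0},
  {"x":0.0001,"y":0.0013,"z":0.0002,"ax":0,"ay":0,"az":8,"gripper":0},
  {"x":0.0001,"y":0.0013,"z":0.0002,"ax":0,"ay":0,"az":8,"gripper":0},
])

```text
t: 16.62
tcp_pos: [0.5931, -0.0785, 0.2884]
ee_rot: [179.9, 0.3, 152.2]
force: [1.3, 0.5, 13.6]
grip_width: 0.0275
gripper_force: 61.0
```

```bash
python3 r.py
```

```text
[ 0.59314838 -0.07854216  0.28841728] [179.93177135   0.31388806 152.2031145 ] Ftool [ -0.98   1.07 -13.64] F [ 1.3   0.51 13.65] T [ 0.049 -0.311  0.094] j6 7.7
```

Emit:
send_rows([
  {"x":0,"y":0.0012,"z":0.0001,"ax":0,"ay":0,"az":8,"gripper":0},
  {"x":0,"y":0.0012,"z":0.0002,"ax":0,"ay":0,"az":8,"gripper":0},
  {"x":0,"y":0.0012,"z":0.0001,"ax":0,"ay":0,"az":8,"gripper":0},
  {"x":0,"y":0.0012,"z":0.0002,"ax":0,"ay":0,"az":8,"gripper":0},
])

```text
t: 17.12
tcp_pos: [0.5962, -0.0749, 0.2879]
ee_rot: [179.8, 0.2, 120.2]
force: [-0.2, 0.2, 13.6]
grip_width: 0.0276
gripper_force: 61.0
```

```bash
python3 r.py
```

```text
[ 0.59619734 -0.07492741  0.28790786] [179.78073612   0.24120146 120.20249465] Ftool [  0.25  -0.02 -13.61] F [-0.22  0.23 13.61] T [-0.039 -0.252  0.09 ] j6 40.2
```

Emit:
send_rows([
  {"x":0,"y":0.0011,"z":0.0001,"ax":0,"ay":0,"az":8,"gripper":0},
  {"x":0,"y":0.0011,"z":0.0002,"ax":0,"ay":0,"az":8,"gripper":0},
  {"x":0,"y":0.0011,"z":0.0001,"ax":0,"ay":0,"az":8,"gripper":0},
  {"x":0,"y":0.0011,"z":0.0002,"ax":0,"ay":0,"az":8,"gripper":0},
])

```text
t: 17.62
tcp_pos: [0.6005, -0.0736, 0.2875]
ee_rot: [179.7, 0.1, 88.2]
force: [1.5, 0.3, 14.3]
grip_width: 0.0269
gripper_force: 61.1
```

```bash
python3 r.py
```

```text
[ 0.60046319 -0.07357345  0.28746652] [1.79655657e+02 9.12704329e-02 8.82080282e+01] Ftool [  0.32   1.62 -14.26] F [ 1.55  0.3  14.27] T [-0.05  -0.397  0.028] j6 72.4
```

Emit:
send_rows([
  {"x":0,"y":0.0012,"z":0.0001,"ax":0,"ay":0,"az":8,"gripper":0},
  {"x":0,"y":0.0012,"z":0.0001,"ax":0,"ay":0,"az":8,"gripper":0},
  {"x":0,"y":0.0012,"z":0.0001,"ax":0,"ay":0,"az":8,"gripper":0},
  {"x":0,"y":0,"z":0,"ax":0,"ay":0,"az":0,"gripper":0},
])

```text
t: 18.12
tcp_pos: [0.6039, -0.0742, 0.2871]
ee_rot: [179.7, -0.1, 64.3]
force: [0.9, -0.3, 13.9]
grip_width: 0.0271
gripper_force: 61.1
```

Emit:
send_rows([
  {"x":0,"y":0,"z":-0.003,"ax":0,"ay":0,"az":-3,"gripper":0},
  {"x":0,"y":0,"z":-0.005,"ax":0,"ay":0,"az":0,"gripper":0},
  {"x":0,"y":0,"z":-0.01,"ax":0,"ay":0,"az":0,"gripper":0},
  {"x":0,"y":0,"z":-0.02,"ax":0,"ay":0,"az":0,"gripper":0},
  {"x":0,"y":0,"z":-0.04,"ax":0,"ay":0,"az":0,"gripper":0},
  {"x":0,"y":0,"z":-0.03,"ax":0,"ay":0,"az":0,"gripper":0},
  {"x":0,"y":0,"z":0,"ax":0,"ay":0,"az":0,"gripper":0},
])

```text
t: 19.0
tcp_pos: [0.6029, -0.0739, 0.3957]
ee_rot: [179.8, -0.0, 67.4]
force: [-0.3, 0.1, -2.2]
grip_width: 0.027
gripper_force: 60.0
```

```bash
python3 r.py
```

```text
[ 0.60294843 -0.07389686  0.39566306] [ 1.79759613e+02 -1.01590540e-02  6.74362763e+01] Ftool [ 0.01 -0.35  2.17] F [-0.31  0.14 -2.18] T [ 0.006 -0.031  0.032] j6 93.3
```

Lifted clear. I'll fit the mouth offset and screw axis from the turning data, then turn back and return.

Emit:
send_rows([
  {"x":0,"y":0,"z":0,"ax":0,"ay":0,"az":-10.6,"gripper":0},
  {"x":0,"y":0,"z":0,"ax":0,"ay":0,"az":-10.6,"gripper":0},
  {"x":0,"y":0,"z":0,"ax":0,"ay":0,"az":-10.6,"gripper":0},
  {"x":0,"y":0,"z":0,"ax":0,"ay":0,"az":-10.6,"gripper":0},
  {"x":0,"y":0,"z":0,"ax":0,"ay":0,"az":-10.6,"gripper":0},
  {"x":0,"y":0,"z":0,"ax":0,"ay":0,"az":-10.6,"gripper":0},
  {"x":0,"y":0,"z":0,"ax":0,"ay":0,"az":-10.6,"gripper":0},
  {"x":0,"y":0,"z":0,"ax":0,"ay":0,"az":-10.6,"gripper":0},
])

```text
t: 20.0
tcp_pos: [0.6022, -0.0737, 0.3908]
ee_rot: [-180.0, -0.2, 152.6]
force: [0.0, 0.6, -2.2]
grip_width: 0.027
gripper_force: 59.8
```

Emit:
send_rows([
  {"x":0,"y":0,"z":0,"ax":0,"ay":0,"az":-10.6,"gripper":0},
  {"x":0,"y":0,"z":0,"ax":0,"ay":0,"az":-10.6,"gripper":0},
  {"x":0,"y":0,"z":0,"ax":0,"ay":0,"az":-10.6,"gripper":0},
  {"x":0,"y":0,"z":0,"ax":0,"ay":0,"az":-10.6,"gripper":0},
  {"x":0,"y":0,"z":0,"ax":0,"ay":0,"az":-10.6,"gripper":0},
  {"x":0,"y":0,"z":0,"ax":0,"ay":0,"az":-10.6,"gripper":0},
  {"x":0,"y":0,"z":0,"ax":0,"ay":0,"az":-10.6,"gripper":0},
  {"x":0,"y":0,"z":0,"ax":0,"ay":0,"az":-10.6,"gripper":0},
])

```text
t: 21.0
tcp_pos: [0.6022, -0.0737, 0.3908]
ee_rot: [179.9, -0.0, -122.6]
force: [-0.7, -0.2, -1.8]
grip_width: 0.0272
gripper_force: 59.8
```

Emit:
send_rows([
  {"x":0,"y":0,"z":0,"ax":0,"ay":0,"az":-10.6,"gripper":0},
  {"x":0,"y":0,"z":0,"ax":0,"ay":0,"az":-10.6,"gripper":0},
  {"x":0,"y":0,"z":0,"ax":0,"ay":0,"az":-10.6,"gripper":0},
  {"x":0,"y":0,"z":0,"ax":0,"ay":0,"az":0,"gripper":0},
])

```text
t: 21.5
tcp_pos: [0.6023, -0.0737, 0.391]
ee_rot: [179.9, 0.0, -91.2]
force: [-0.4, 0.3, -1.1]
grip_width: 0.0271
gripper_force: 59.8
```

Run:
```python
from h import *
D=[(-95.7,.6011,-.0909),(-111.8,.599,-.0901),(-135.8,.5957,-.0884),(-159.8,.5936,-.0854),(176.2,.5925,-.0822),(152.2,.5931,-.0785),(120.2,.5962,-.0749),(88.2,.6005,-.0736),(64.3,.6039,-.0742)]
A=[];b=[]
for y,x,Y in D:
    R=Ro.from_euler('xyz',[180,0,y],degrees=True).as_matrix()[:2,:2]
    A+=[[1,0,*(-R[0])],[0,1,*(-R[1])]];b+=[x,Y]
q,res,_,_=np.linalg.lstsq(np.array(A),np.array(b),rcond=None);print('screw',q[:2],'o',q[2:],res)
s=arm.observe();R=Ro.from_euler('xyz',s['ee_rot'],degrees=True)
m=R.apply([*q[2:],.256])
T=np.array([.5652,.215,.3])-m
print(s['tcp_pos'],s['ee_rot'],'TCP target',T,'delta tool',R.inv().apply([T[0]-s['tcp_pos'][0],T[1]-s['tcp_pos'][1],0]).round(4))
```

```text
screw [ 0.60113117 -0.0819705 ] o [-0.00847961  0.00080975] [5.61530411e-07]
[ 0.60230378 -0.07370935  0.39103765] [ 1.79879608e+02  3.32181571e-02 -9.12253667e+01] TCP target [0.56636285 0.20634513 0.55599277] delta tool [-2.792e-01  4.190e-02  2.000e-04]
```

Emit:
send_rows([
  {"x":-0.0465,"y":0.007,"z":0,"ax":0,"ay":0,"az":0,"gripper":0},
  {"x":-0.0465,"y":0.007,"z":0,"ax":0,"ay":0,"az":0,"gripper":0},
  {"x":-0.0465,"y":0.007,"z":0,"ax":0,"ay":0,"az":0,"gripper":0},
  {"x":-0.0465,"y":0.007,"z":0,"ax":0,"ay":0,"az":0,"gripper":0},
  {"x":-0.0465,"y":0.007,"z":0,"ax":0,"ay":0,"az":0,"gripper":0},
  {"x":-0.0465,"y":0.007,"z":0,"ax":0,"ay":0,"az":0,"gripper":0},
  {"x":0,"y":0,"z":0,"ax":0,"ay":0,"az":0,"gripper":0},
])

```text
t: 22.38
tcp_pos: [0.5652, 0.2088, 0.3915]
ee_rot: [179.9, 0.0, -91.2]
force: [0.5, 0.6, -0.7]
grip_width: 0.027
gripper_force: 59.6
```

Emit:
send_rows([
  {"x":0,"y":0,"z":0.04,"ax":0,"ay":0,"az":0,"gripper":0},
  {"x":0,"y":0,"z":0.03,"ax":0,"ay":0,"az":0,"gripper":0},
  {"x":0,"y":0,"z":0.016,"ax":0,"ay":0,"az":0,"gripper":0},
  {"x":0,"y":0,"z":0,"ax":0,"ay":0,"az":0,"gripper":0},
])

```text
t: 22.88
tcp_pos: [0.5659, 0.2054, 0.3052]
ee_rot: [179.9, -0.0, -91.3]
force: [0.2, -0.1, -0.9]
grip_width: 0.0274
gripper_force: 59.8
```

```bash
python3 r.py
python3 - <<'E'
from h import *
im=arm.snapshot('wrist')[:,:,::-1];s=arm.observe()
cv2.imwrite('pics/w6.png',cv2.resize(im[100:250,150:350],(800,600),interpolation=cv2.INTER_CUBIC))
hsv=cv2.cvtColor(im,cv2.COLOR_BGR2HSV);m=((hsv[...,0]>100)&(hsv[...,0]<125)&(hsv[...,1]>120)&(hsv[...,2]>30)).astype(np.uint8)
n,l,st,c=cv2.connectedComponentsWithStats(m);i=1+st[1:,4].argmax();print(st[i],c[i])
E
```

```text
[0.56588961 0.2053999  0.30521921] [ 1.79878657e+02 -3.06365855e-02 -9.12667196e+01] Ftool [ 0.11 -0.24  0.87] F [ 0.23 -0.11 -0.87] T [ 0.038  0.05  -0.008] j6 -81.2
[ 216  163   73   75 2398] [250.09090909 192.77105922]
```

View pics/w6.png

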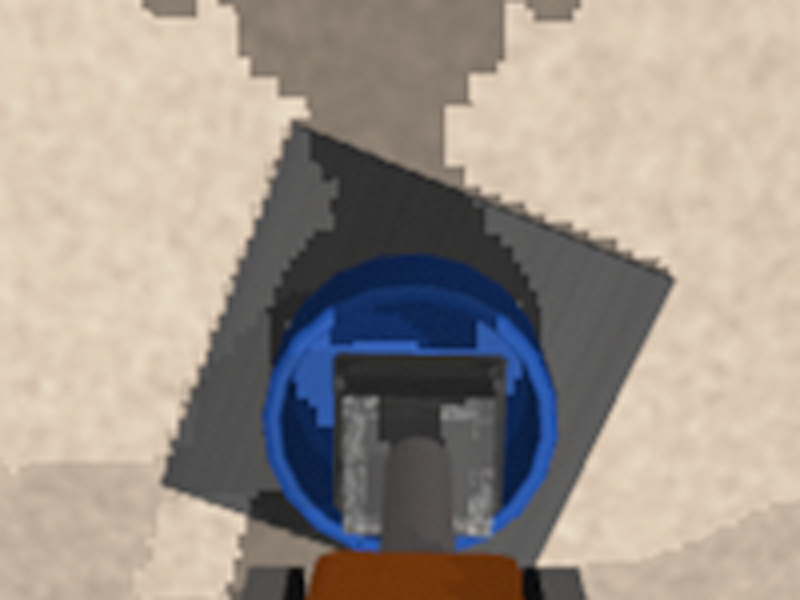

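Run:
```python
from h import *
s=arm.observe();R=Ro.from_euler('xyz',s['ee_rot'],degrees=True)
f=lambda u,v,z:ray('wrist',150+u/4,100+v/4,z,s)
c=f(410,417,.03);print('cup',c,'L,R,T,B',f(264,417,.03),f(556,417,.03),f(410,283,.03),f(410,553,.03))
z=s['tcp_pos'][2]-.256
print('lip',f(333,355,z),f(508,355,z));print('mouth by o',s['tcp_pos']+R.apply([-.0085,.0008,.256]))
```

```text
cup [0.56657822 0.21785746 0.03      ] L,R,T,B [0.59689489 0.21719593 0.03      ] [0.53626112 0.21851899 0.03      ] [0.56593832 0.18907224 0.03      ] [0.5672784  0.24935478 0.03      ]
lip [0.58049092 0.19702948 0.0506373 ] [0.54777901 0.19774317 0.0506373 ]
mouth by o [0.56567935 0.21401435 0.05063588]
```

The cup centre is at (0.5666, 0.2177) and the mouth at about (0.565, 0.214). I'll shift about 4 mm and lower it.

Emit:
send_rows([
  {"x":-0.0035,"y":-0.0012,"z":0,"ax":0,"ay":0,"az":0,"gripper":0},
  {"x":0,"y":0,"z":0.02,"ax":0,"ay":0,"az":0,"gripper":0},
  {"x":0,"y":0,"z":0.014,"ax":0,"ay":0,"az":0,"gripper":0},
  {"x":0,"y":0,"z":0.004,"ax":0,"ay":0,"az":0,"gripper":0},
  {"x":0,"y":0,"z":0,"ax":0,"ay":0,"az":0,"gripper":0},
])

```text
t: 23.55
tcp_pos: [0.5673, 0.2093, 0.2677]
ee_rot: [180.0, -0.0, -91.1]
force: [-0.9, 0.1, -1.8]
grip_width: 0.0272
gripper_force: 59.8
```

Emit:
send_rows([
  {"x":0,"y":0,"z":0.0015,"ax":0,"ay":0,"az":0,"gripper":0},
  {"x":0,"y":0,"z":0,"ax":0,"ay":0,"az":0,"gripper":0},
])

```text
t: 23.8
tcp_pos: [0.5676, 0.2094, 0.2671]
ee_rot: [-180.0, -0.0, -91.1]
force: [-0.3, 0.3, -1.0]
grip_width: 0.0277
gripper_force: 59.8
```

Emit:
send_rows([
  {"x":0,"y":0,"z":0.0015,"ax":0,"ay":0,"az":0,"gripper":0},
  {"x":0,"y":0,"z":0,"ax":0,"ay":0,"az":0,"gripper":0},
])

```text
t: 24.05
tcp_pos: [0.5674, 0.2094, 0.2652]
ee_rot: [180.0, -0.0, -91.1]
force: [-0.3, 0.6, -1.6]
grip_width: 0.0274
gripper_force: 59.8
```

Emit:
send_rows([
  {"x":0,"y":0,"z":0.0015,"ax":0,"ay":0,"az":0,"gripper":0},
  {"x":0,"y":0,"z":0,"ax":0,"ay":0,"az":0,"gripper":0},
])

```text
t: 24.3
tcp_pos: [0.5674, 0.2094, 0.2636]
ee_rot: [180.0, -0.0, -91.1]
force: [0.7, -0.1, -1.3]
grip_width: 0.0274
gripper_force: 59.8
```

Emit:
send_rows([
  {"x":0,"y":0,"z":0.0015,"ax":0,"ay":0,"az":0,"gripper":0},
  {"x":0,"y":0,"z":0,"ax":0,"ay":0,"az":0,"gripper":0},
])

```text
t: 24.55
tcp_pos: [0.5675, 0.2094, 0.2633]
ee_rot: [-180.0, -0.0, -91.1]
force: [-3.4, -1.7, 5.1]
grip_width: 0.0274
gripper_force: 60.9
```

Emit:
send_rows([
  {"x":0,"y":0,"z":0.0015,"ax":0,"ay":0,"az":0,"gripper":0},
  {"x":0,"y":0,"z":0,"ax":0,"ay":0,"az":0,"gripper":0},
])

```text
t: 24.8
tcp_pos: [0.5675, 0.2095, 0.2631]
ee_rot: [-179.9, -0.0, -91.1]
force: [-6.6, -2.2, 15.1]
grip_width: 0.0273
gripper_force: 62.5
```

The mouth is on the floor at the original height. I'll ease off, release and rise.

Emit:
send_rows([
  {"x":0,"y":0,"z":-0.002,"ax":0,"ay":0,"az":0,"gripper":0},
  {"x":0,"y":0,"z":0,"ax":0,"ay":0,"az":0,"gripper":45},
  {"x":0,"y":0,"z":0,"ax":0,"ay":0,"az":0,"gripper":60},
  {"x":0,"y":0,"z":0,"ax":0,"ay":0,"az":0,"gripper":100},
  {"x":0,"y":0,"z":0,"ax":0,"ay":0,"az":0,"gripper":100},
  {"x":0,"y":0,"z":0,"ax":0,"ay":0,"az":0,"gripper":100},
  {"x":0,"y":0,"z":0,"ax":0,"ay":0,"az":0,"gripper":100},
])

```text
t: 25.68
tcp_pos: [0.5675, 0.2094, 0.2628]
ee_rot: [-180.0, -0.0, -91.1]
force: [-1.0, -0.1, -0.4]
grip_width: 0.0854
gripper_force: 0.0
```

Emit:
send_rows([
  {"x":0,"y":0,"z":-0.01,"ax":0,"ay":0,"az":0,"gripper":100},
  {"x":0,"y":0,"z":-0.03,"ax":0,"ay":0,"az":0,"gripper":100},
  {"x":0,"y":0,"z":-0.04,"ax":0,"ay":0,"az":0,"gripper":100},
  {"x":0,"y":0,"z":-0.04,"ax":0,"ay":0,"az":0,"gripper":100},
  {"x":0,"y":0,"z":-0.02,"ax":0,"ay":0,"az":0,"gripper":100},
  {"x":0,"y":0,"z":0,"ax":0,"ay":0,"az":0,"gripper":100},
  {"x":0,"y":0,"z":0,"ax":0,"ay":0,"az":0,"gripper":100},
])

```text
t: 26.55
tcp_pos: [0.5673, 0.2094, 0.4018]
ee_rot: [179.9, -0.0, -91.1]
force: [-0.9, -0.9, -0.1]
grip_width: 0.0858
gripper_force: 0.0
```

```bash
python3 r.py
python3 - <<'E'
from h import *
s=arm.observe();im=arm.snapshot('wrist')[:,:,::-1]
p=proj('wrist',np.array([.566,.216,.08]),s);x0,y0=int(p[0])-100,int(p[1])-75;print(x0,y0)
cv2.imwrite('pics/w7.png',cv2.resize(im[y0:y0+150,x0:x0+200],(800,600),interpolation=cv2.INTER_CUBIC))
hsv=cv2.cvtColor(im,cv2.COLOR_BGR2HSV)
def blob(lo,hi,name):
    m=cv2.inRange(hsv,lo,hi);n,l,st,c=cv2.connectedComponentsWithStats(m);o=1+np.argsort(-st[1:,4])[:2];print(name,[(st[i].tolist(),c[i].round(1)) for i in o])
blob((5,150,150),(18,255,255),'orange bright');blob((100,120,30),(125,255,255),'blue')
E
```

```text
[0.56734114 0.20936278 0.4018377 ] [ 1.79940235e+02 -1.35866623e-02 -9.11454090e+01] Ftool [0.89 0.87 0.13] F [-0.89 -0.88 -0.13] T [-0.03  -0.016 -0.01 ] j6 -81.0
153 106
orange bright [([236, 187, 34, 31, 388], array([253.2, 200.3])), ([247, 350, 17, 14, 122], array([256.1, 355.7]))]
blue [([227, 140, 55, 51, 1113], array([254.5, 161.4]))]
```

The handle's top face measures the same size as before (34x31 px), so the driver is upright. I'll check its place in the cup numerically.

Run:
```python
from h import *
s=arm.observe()
print('handle top',ray('wrist',253,202.5,.138,s),'cup L/R/T',ray('wrist',227,165,.03,s),ray('wrist',282,165,.03,s),ray('wrist',254.5,138,.03,s))
im=arm.snapshot('wrist')[:,:,::-1]
print(cv2.cvtColor(im,cv2.COLOR_BGR2GRAY)[138:190:2,236:274:3])
a=arm.snapshot('scene')[:,:,::-1];b=cv2.imread('pics/scene0.png')
h=cv2.absdiff(a,b).max(2)
for n,(x0,y0,x1,y1) in dict(driver=(300,120,340,178),can=(360,135,395,180),spare=(340,175,400,230),tape=(92,230,140,275)).items(): print(n,(h[y0:y1,x0:x1]>60).sum())
for f in(a,b):
    m=cv2.inRange(cv2.cvtColor(f[120:160,305:340],cv2.COLOR_BGR2HSV),(5,150,60),(18,255,255));print('orange centroid',cv2.connectedComponentsWithStats(m)[2:])
```

```text
handle top [0.56651391 0.21501791 0.138     ] cup L/R/T [0.59494468 0.21166131 0.03      ] [0.53422619 0.21290715 0.03      ] [0.56404085 0.18249553 0.03      ]
[[ 45  45  42  44  43  44  44  42  44  44  43  44  65]
 [ 45  44  42  43  37  35  31  34  42  42  44  43  43]
 [ 44  44  38  25  27  29  28  25  28  31  44  44  42]
 [ 45  34  25  27  33  38  40  38  31  30  29  43  44]
 [ 38  26  32  44  42  40  38  39  42  54  33  31  43]
 [ 23  37  40  35  35  31  31  31  30  66  72  40  34]
 [ 35  38  37  36  31  32  32  34  34  29  74  75  37]
 [ 56  37  38  41  39  41  38  32  33  38  51  72  69]
 [ 67  51  34  35  34  35  35  31  33  29  56  73  77]
 [ 73  54  79  62  37  37  37  73  63  79  58  73  62]
 [ 73  42 124  95  44  45  45  88  98 106  59  73  74]
 [ 73  42  93  88  44  45  41  69  84  96  58  73  74]
 [ 74  48  83  80  42  48  42  70  80 114  60  74  74]
 [ 74  49 100  80  43  65  75  70  80 118  61  75  75]
 [ 74  48  98  76  55  65  72  76  80 103  49  74  77]
 [ 74  49  89  72  60  66  72  73  86  96  50  76  55]
 [ 60  54  64  62  59  61  64  62  65  69  51  78  31]
 [ 6
[... 928 characters left out ...]

orange centroid (array([[   0,    0,   35,   40, 1325],
       [  17,   10,    1,    1,    1],
       [  12,   13,   13,   18,   65],
       [  11,   20,    1,    1,    1],
       [  13,   21,    1,    1,    1],
       [  23,   20,    1,    2,    2],
       [  10,   25,    1,    1,    1],
       [  12,   25,    1,    1,    1],
       [  21,   24,    2,    3,    3]], dtype=int32), array([[16.96754717, 19.45584906],
       [17.        , 10.        ],
       [17.6       , 20.06153846],
       [11.        , 20.        ],
       [13.        , 21.        ],
       [23.        , 20.5       ],
       [10.        , 25.        ],
       [12.        , 25.        ],
       [21.66666667, 25.        ]]))
```

```bash
python3 -c "
from plant import arm
print(arm.sign_off())"
```

```text
the job is handed in; nothing more can be done
None
```

I handed the job in at about 27 s of the 58 s allowed; the hand-in returned no verdict. By my estimate the screw cut about 2.8 rad of thread or more (from how far it sank), with readings near 14 N and an estimated peak of about 17 N, and the driver is upright in its blue stand within about 4 mm of centre.

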